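# Balance a centrifuge carrier by pressing in vials

## Robot

A 6-joint arm with a two-finger parallel gripper is mounted at the origin on a cart in front of the work surface, level with it; the furniture and walls round the work are solid. World frame = base frame: x ahead of the robot, y to its left, z up, the work surface at z = 0. Lengths are in m, angles in rad, forces in N, time in s.
With the tool pointing down it reaches from about 0.35 to 0.775 m from the base axis. Payload 7.3 kg.
Tool frame: the origin (TCP) lies between the finger pads; the fingertips stand 19 mm ahead of it and the grasp point (between the pads) is the TCP; z points along the fingers, y is the line along which they close (so a half turn about z gives the same grasp; the last joint's range is limited). The gripper opens to 92 mm and grips with 3 to 60 N. Pads are 19 mm wide; open, the fingers measure 130 mm over their backs; the gripper's body (75 mm by 190 mm) begins 47 mm behind the grasp point.
Start: joints at [1.039, 0.342, 1.524, -0, 1.275, -0.146], TCP at [0.198, 0.486, 0.246] pointing down, gripper open.
Joint ranges: [-2.53, 2.53], [-0.77, 2.02], [0.04, 2.7], [-1, 4.14], [0.28, 2.66], [-3.11, 3.11]. Speed limits (rad/s): [2.57, 2.57, 3.14, 3.14, 3.14, 3.14].

## Interface

Orientations are given as a rotation vector (axis times angle).
In Python, from cell import env gives the robot as it stands.
- The arm moves only by the tool apply_moves, never from a script. Its argument "deltas" is a list of rows, each an object with "hand": the closure, from 0 (fully open) to 1 (shut); "linear": the shift along the tool's x, y, z each as a share of 0.15 m, from -1 to 1, a list of three; "twist": the turn about the tool's z as a share of pi rad, from -1 to 1. In form: [{"hand": hand, "linear": [x, y, z], "twist": twist}, ...]. A call has 1 to 12 rows; each row shifts and turns the commanded pose from where the row before left it, along the tool's axes as they then stand; what a row does not reach is not made up. A row lasts 1/10 s, in which the tool goes at most 50 mm and 8.59 degrees, less where a joint would pass 70% of its speed; a pose out of reach is approached as far as the arm can. A call with a number of a shift or a turn outside -1 to 1 is refused whole. A call with a gripper value outside its range is refused whole. The fingers move at their own pace and stop on an object; the grip force is fixed at half the most. Time passes only in rows, so rows that do not move let the fingers close. It gives the time, the measured TCP pose, the force, the opening and the grip force at its end, in the units of the state.
- env.get_obs(): the state, without advancing time (a new reading comes with each control period).
- env.camera(name): name is "scene" or "top" or "wrist"; returns the picture (480x640x3 uint8, red, green, blue); there is no depth.
- env.get_calibration(name): a dict with "fx", "fy", "cx", "cy" (pixels), "dist_coeffs" ([k1, k2, p1, p2, k3] as OpenCV has them; the pictures are not rectified), "R" (3x3) and "t" (3): a world point X has camera coordinates R X + t; the wrist camera has in their place "hand_eye" (4x4, takes a point from camera to tool coordinates, whose origin is the TCP and whose axes are the flange's). Camera axes: x right, y down, z forward; pixel columns grow to the right and rows downward; lengths in m; the calibration is good to about 2 mm. A picture is of the moment at which its call begins: read the wrist's pose just before it. get_calibration takes no time and is no camera call.
- env.sign_off(): hands the job in; it is judged then, once.
Trained networks look in the newest picture that a camera, given by its name, has taken for a name from the list of things; names that differ only in an ending like _2 or _b are one class to them, and where a whole thing is asked for, a point or a joint stands for the part that bears it (a point fixed in the world has none). Each returns a list of dicts, best first, with "confidence" (0 to 1); they miss things now and then, are a little off and sometimes report something else, mostly with a low value. They report only what shows in the picture. A call takes as long as a camera call. They do not tell look-alikes from the thing itself.
- env.masks_of(camera, label): "mask" (480x640 bool, what is visible of it) and "centre" ([column, row] in pixels, amid what is visible of it).
The state is a dict: "clock": time; "qpos": joint angles; "joint_vel": joint speeds; "joint_efforts": joint torques, N m; "ee_pos": TCP position; "tcp_rot": TCP orientation; "contact_force": force on the tool from outside, world axes, zero at the start; "moment": the same for the moment, N m; "finger_gap": opening from 0.0 (shut) to 1.0 (fully open); "grasp_force": force on a finger pad.
Only numpy, scipy, OpenCV 4.12 (cv2) and the standard library are available. Lean on these libraries where they do the work, as an engineer would, in place of code of your own. Each camera call takes 0.05 s, during which the arm holds its last target. There are 200 camera calls.

## Task

The lidded carrier on the left pan of the balance is ready for the centrifuge, and the open carrier on the right pan has to be made to match it. Take sample vials from the white rack one at a time and press each fully home, upright, in a free bore of the open carrier, letting go after each to see where the pointer settles; stop as soon as it rests between the two long marks, and leave the vials not needed in the rack. The bores hold the vials with leaf springs, so each has to be pushed in by feel, but the balance must never take more than 25 N, and the things standing round it stay where they are.

Things in the scene. Friction and masses are not known exactly. Their poses are not given: they have to be found in the camera images.
- balance: Grey two-pan balance, fixed base 105 x 345 mm (x, y). Origin on the bench under its middle; x away from the dial, y along the beam. Pans (diameter 123 mm, top 90 mm up when level) at y = -135 mm (loading pan, open carrier on an 8 mm rubber cushion) and +135 mm (lidded carrier, up to 175 mm high: leave alone). Dial plate 52 mm wide at x = -28 mm, up to 170 mm high.
- beam (a joint): Angle of beam and pointer, rad: 0 level, + loading pan down. Long dial marks at -0.031 and +0.031. The pan sinks 6.75 mm per 0.05 rad; one vial adds about 0.05 rad while off the stops. Soft rubber stops at -0.085 and +0.085; a push of 1 to 2 N sends the pan down onto its stop. Settles in about 1 s.
- cushion (a joint): Height of the rubber cushion between loading pan and open carrier, m: 0 at rest, negative when squeezed by pressing on the carrier; 6 N per mm, so -0.0042 at 25 N.
- carrier: Open grey block 112 x 36 x 26 mm fixed on the loading pan's cushion; origin mid underside, axes as the balance. Three bores along x, 34 mm apart, diameter 24.5, 18 mm deep, 1 mm chamfer. On each bore's +x side a steel leaf spring bulges 2.5 mm into it, gripping from about 7 mm depth: 3 to 10 N push the vial past it to the firm floor; it holds the vial to the -x wall.
- socket_1 (a point): Centre of the floor of the first bore (nearest to the dial side, -x); axes as the carrier. A vial is home when its underside is here. The bore's mouth is 18 mm higher.
- socket_2 (a point): Centre of the floor of the middle bore; axes as the carrier.
- socket_3 (a point): Centre of the floor of the last bore (+x); axes as the carrier.
- rack: White plastic bench rack, fixed, 172 x 40 x 14 mm (x, y, z); origin in the middle of its underside, x along the row. Four round recesses 10 mm deep, diameter 26 mm, 40 mm apart along x, each with a vial standing in it.
- vial_a: Filled glass sample vial with black screw cap, diameter 23 mm, 46 mm high, about 30 g; origin in the centre of its underside, z up. All four vials are alike; which are used does not matter. At first it stands in the rack with 36 mm showing above the rack; when home in the carrier 28 mm shows.
- vial_b: Filled glass sample vial with black screw cap, diameter 23 mm, 46 mm high, about 30 g; origin in the centre of its underside, z up. All four vials are alike; which are used does not matter. At first it stands in the rack with 36 mm showing above the rack; when home in the carrier 28 mm shows.
- vial_c: Filled glass sample vial with black screw cap, diameter 23 mm, 46 mm high, about 30 g; origin in the centre of its underside, z up. All four vials are alike; which are used does not matter. At first it stands in the rack with 36 mm showing above the rack; when home in the carrier 28 mm shows.
- vial_d: Filled glass sample vial with black screw cap, diameter 23 mm, 46 mm high, about 30 g; origin in the centre of its underside, z up. All four vials are alike; which are used does not matter. At first it stands in the rack with 36 mm showing above the rack; when home in the carrier 28 mm shows.
- amber_bottle: Small amber bottle with glass stopper, 45 x 46 x 106 mm, bystander; origin under its middle.
- beaker: Small glass beaker, 46 x 44 x 58 mm, bystander; origin under its middle.
- stopper: Dark rubber stopper, 35 mm wide and 28 mm high, bystander; origin under its middle.
- tweezers: Steel tweezers lying on the bench, 10 x 120 x 9 mm, bystander; origin under their middle, long along y.
Not all that is in view belongs to the job. What is shaped like the vial_c but green or purple is not meant.

How it is judged:
By the outcome, as a careful person would: the job done as asked, in the order asked, and still so for the second after the job is handed in, with the robot touching nothing.
It also fails if it takes over 72 s, if anything falls off the work surface, if the arm or the gripper's body presses on something with over 40 N, if the wrist force passes 120 N, or if a joint passes its speed limit or range.

## Working session

There is one attempt and no reset: what is moved stays moved. The work goes in short steps, Python scripts to look and compute and a tool call to move; the robot and the scene stay as the last step left them, time stands still between calls to the robot, and variables do not carry over. Pictures are saved under pics/ and viewed, at most 10 in all, crops included, and the job is handed in when it is done.

Besides the shell and the picture viewer there is one more tool, called after ">>>" as name(argument=value, ...) on one line, values as JSON. apply_moves: Moves the arm, as the interface text tells. Shift numbers are shares of 0.15 m and turn numbers shares of pi rad, none past 1 either way. Its arguments: {"type":"object","properties":{"deltas":{"type":"array"}},"required":["deltas"]}

```bash
mkdir -p pics; ls
cat > h.py <<'E'
import numpy as np, cv2
from cell import env
from scipy.spatial.transform import Rotation as Ro
def cam(name):
    c=env.get_calibration(name); K=np.array([[c['fx'],0,c['cx']],[0,c['fy'],c['cy']],[0,0,1]]); d=np.array(c['dist_coeffs'],float)
    if 'R' in c and name!='wrist': return K,d,np.array(c['R']),np.array(c['t'])
    o=env.get_obs(); T=np.eye(4); T[:3,:3]=Ro.from_rotvec(o['tcp_rot']).as_matrix(); T[:3,3]=o['ee_pos']
    M=np.linalg.inv(T@np.array(c['hand_eye'])); return K,d,M[:3,:3],M[:3,3]
def ray(C,px,z):
    K,d,R,t=C; u=cv2.undistortPoints(np.array(px,float).reshape(-1,1,2),K,d)[:,0]
    D=np.c_[u,np.ones(len(u))]@R; o=-R.T@t
    return o+D*((z-o[2])/D[:,2])[:,None]
def proj(C,X):
    K,d,R,t=C; return cv2.projectPoints(np.array(X,float).reshape(-1,1,3),cv2.Rodrigues(R)[0],t,K,d)[0][:,0]
def snap(n,f):
    im=env.camera(n); cv2.imwrite('pics/'+f,im[:,:,::-1]); return im
E
python3 - <<'E'
from h import *
o=env.get_obs(); print(o)
for n in ['top','scene']:
    snap(n,n+'1.png'); C=cam(n); print(n,-C[2].T@C[3])
    for l in ['vial_a','rack','balance','carrier','socket_1','amber_bottle','beaker','stopper','tweezers']:
        for m in env.masks_of(n,l)[:6]:
            print(l,round(m['confidence'],2),np.round(m['centre']),m['mask'].sum(),ray(C,m['centre'],{'vial_a':.05,'rack':.014,'carrier':.124,'balance':.0}.get(l,0.02)).round(3))
E
```

```text
pics
{'clock': 0.0, 'qpos': array([ 1.03901055e+00,  3.42765889e-01,  1.52502096e+00,  2.35585145e-07,
        1.27541865e+00, -1.46008076e-01]), 'joint_vel': array([-0.00168109,  0.00120175,  0.0019367 ,  0.00034266, -0.00096256,
       -0.0001922 ]), 'joint_efforts': array([-4.25844119e-04, -4.31210804e+01, -2.44235641e+01,  7.17965886e-02,
        5.53358858e-02, -1.13602864e-04]), 'ee_pos': array([0.19733269, 0.48608688, 0.24502117]), 'tcp_rot': array([-6.02124607e-01, -3.08280305e+00,  2.38883560e-03]), 'contact_force': array([1.54315617, 0.10309493, 0.46444888]), 'moment': array([ 0.01014373,  0.00586372, -0.00541945]), 'grasp_force': 0.0, 'finger_gap': 0.9971157676152774}
top [ 0.39811775 -0.10613227  1.29454483]
vial_a 0.61 [418. 239.] 126 [[ 0.595 -0.288  0.05 ]]
vial_a 0.49 [455. 247.] 122 [[ 0.578 -0.37   0.05 ]]
vial_a 0.44 [378. 216.] 105 [[ 0.644 -0.2    0.05 ]]
vial_a 0.4 [421. 258.] 129 [[ 0.552 -0.295  0.05 ]]
rack 0.74 [325. 333.] 177 [[ 0.386 -0.091  0.014]]
rack 0.64 [416. 269.] 917 [[ 0.532 -0.291  0.014]]
carrier 0.8 [313. 267.] 1092 [[ 0.519 -0.064  0.124]]
car
[... 669 characters left out ...]
 -0.298  0.05 ]]
vial_a 0.66 [322. 367.] 218 [[ 0.471 -0.311  0.05 ]]
vial_a 0.63 [349. 311.] 199 [[ 0.569 -0.227  0.05 ]]
vial_a 0.6 [379. 291.] 192 [[ 0.643 -0.212  0.05 ]]
vial_a 0.57 [340. 355.] 203 [[ 0.51  -0.304  0.05 ]]
rack 0.69 [351. 360.] 1269 [[ 0.533 -0.304  0.014]]
rack 0.42 [290. 233.] 1329 [[0.557 0.028 0.014]]
balance 0.97 [273. 214.] 8090 [[0.551 0.108 0.   ]]
socket_1 0.96 [289. 232.] 1316 [[0.555 0.025 0.02 ]]
amber_bottle 0.98 [418. 268.] 721 [[ 0.758 -0.179  0.02 ]]
beaker 0.65 [346. 189.] 512 [[0.729 0.091 0.02 ]]
stopper 0.82 [236. 301.] 273 [[ 0.385 -0.092  0.02 ]]
stopper 0.31 [360. 345.] 230 [[ 0.561 -0.288  0.02 ]]
tweezers 0.51 [202. 223.] 8 [[0.39  0.134 0.02 ]]
```

Run:
```python
import cv2
a=cv2.imread('pics/top1.png')[140:360,200:490]; b=cv2.imread('pics/scene1.png')[130:400,180:460]
a=cv2.resize(a,(790,599)); cv2.imwrite('pics/topc.png',a)
cv2.imwrite('pics/scc.png',cv2.resize(b,None,fx=2.2,fy=2.2,interpolation=cv2.INTER_CUBIC))
```

```text
(no output)
```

View pics/topc.png

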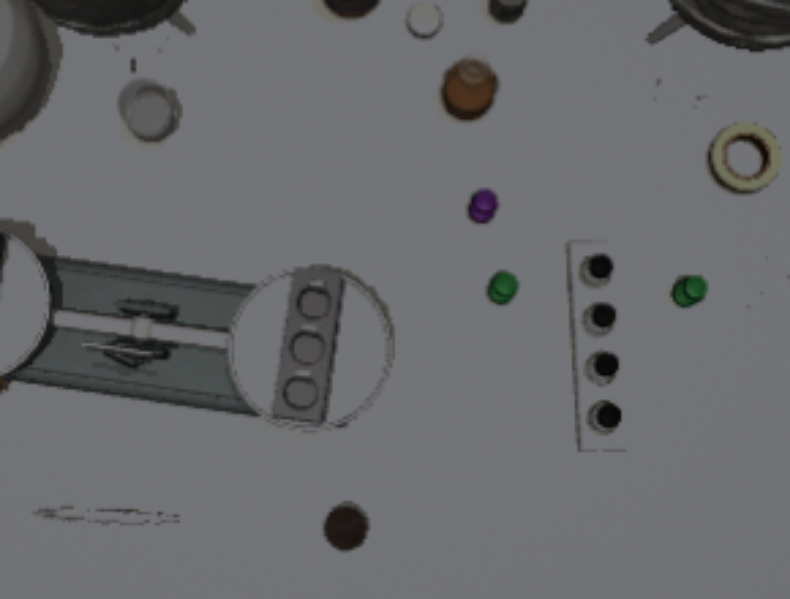

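View pics/scc.png

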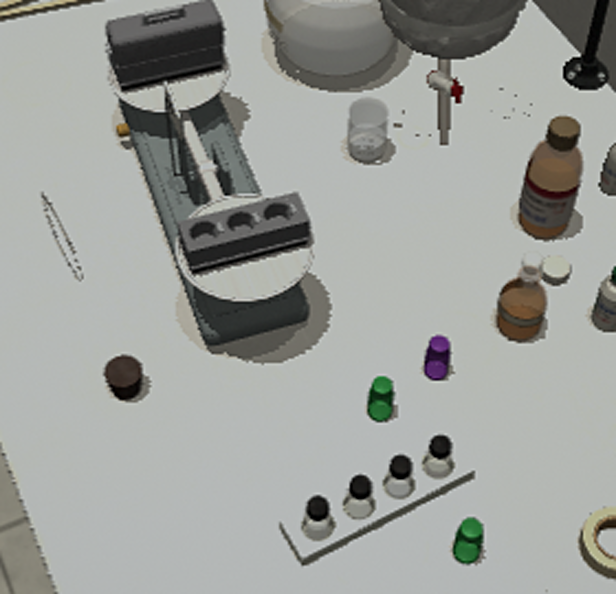

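The top picture shows the rack's four black caps at about (420,238), (421,256), (422,274) and (423,292). The open carrier's bores are at about (316,251), (313,268) and (310,284). Green and purple look-alikes stand apart, and the nearest green one is about 70 mm from the first vial.

Run:
```python
from h import *
C=cam('top'); np.set_printoptions(precision=4,suppress=True)
s=290/790
f=lambda P:[[200+c*s,140+r*220/599] for c,r in P]
V=ray(C,f([(600,267),(602,317),(606,366),(607,415)]),.05); B=ray(C,f([(315,301),(308,348),(300,392)]),.135)
print('vials\n',V,'\nbores\n',B)
print('yaw',np.degrees(np.arctan2(*(V[0]-V[3])[[1,0]])),np.degrees(np.arctan2(*(B[0]-B[2])[[1,0]])))
o=env.get_obs(); R=Ro.from_rotvec(o['tcp_rot']).as_matrix(); print(R)
c=env.get_calibration('wrist'); print(np.array(c['hand_eye']),c['fx'],c['cx'],c['cy'])
print('green',ray(C,f([(503,288),(690,290)]),.04), 'purple',ray(C,f([(483,205)]),.04))
```

```text
vials
 [[ 0.5963 -0.2942  0.05  ]
 [ 0.5559 -0.2958  0.05  ]
 [ 0.5167 -0.299   0.05  ]
 [ 0.4778 -0.2999  0.05  ]] 
bores
 [[ 0.5524 -0.0692  0.135 ]
 [ 0.5171 -0.0649  0.135 ]
 [ 0.4843 -0.0599  0.135 ]]
yaw 2.7750400693634716 -7.794931459567526
[[-0.9265  0.3763  0.    ]
 [ 0.3763  0.9265  0.0001]
 [-0.      0.0001 -1.    ]]
[[ 0.002  -0.9664 -0.2569  0.0696]
 [ 1.      0.0019  0.0008 -0.0003]
 [-0.0003 -0.2569  0.9664 -0.1392]
 [ 0.      0.      0.      1.    ]] 379.0939800693867 319.5792722207855 243.8479255607929
green [[ 0.579  -0.2174  0.04  ]
 [ 0.5807 -0.3686  0.04  ]] purple [[ 0.6468 -0.2006  0.04  ]]
```

>>> apply_moves(deltas=[{"hand":0,"linear":[0,0,-0.035],"twist":-0.0397},{"hand":0,"linear":[0,0,-0.035],"twist":-0.0397},{"hand":0,"linear":[-0.183,-0.24,0],"twist":0},{"hand":0,"linear":[-0.183,-0.24,0],"twist":0},{"hand":0,"linear":[-0.183,-0.24,0],"twist":0},{"hand":0,"linear":[-0.183,-0.24,0],"twist":0},{"hand":0,"linear":[-0.183,-0.24,0],"twist":0},{"hand":0,"linear":[-0.183,-0.24,0],"twist":0},{"hand":0,"linear":[-0.183,-0.24,0],"twist":0},{"hand":0,"linear":[-0.183,-0.24,0],"twist":0},{"hand":0,"linear":[-0.183,-0.24,0],"twist":0},{"hand":0,"linear":[-0.183,-0.24,0],"twist":0}])

```text
clock: 2.2
ee_pos: [0.4212, 0.0907, 0.2565]
tcp_rot: [0.214, 3.133, 0.001]
contact_force: [0.1, 0.1, 0.1]
finger_gap: 1.0
grasp_force: 0.0
```

>>> apply_moves(deltas=[{"hand":0,"linear":[-0.183,-0.24,0],"twist":0},{"hand":0,"linear":[-0.183,-0.24,0],"twist":0},{"hand":0,"linear":[-0.183,-0.24,0],"twist":0},{"hand":0,"linear":[-0.183,-0.24,0],"twist":0},{"hand":0,"linear":[0,0,0],"twist":0},{"hand":0,"linear":[0,0,0],"twist":0},{"hand":0,"linear":[0,0,0],"twist":0}])

```text
clock: 2.9
ee_pos: [0.5092, -0.0642, 0.2561]
tcp_rot: [-0.213, -3.134, -0.001]
contact_force: [0.3, 0.0, 0.3]
finger_gap: 1.002
grasp_force: 0.0
```

Run:
```python
from h import *
o=env.get_obs(); print(o['ee_pos'],o['tcp_rot'],o['contact_force'],o['clock'],np.abs(o['joint_vel']).max())
C=cam('wrist');im=snap('wrist','w1.png'); cv2.imwrite('pics/w1c.png',im[:,:,::-1])
for l in ['carrier','socket_1']:
    for m in env.masks_of('wrist',l)[:3]: print(l,m['confidence'],m['centre'],m['mask'].sum(),ray(C,m['centre'],.135))
```

```text
[ 0.50919346 -0.06423472  0.25610179] [-2.13168704e-01 -3.13366801e+00 -9.24840509e-04] [0.26222825 0.03097948 0.3287827 ] 2.9 0.015756233206507188
carrier 0.87 [323.6, 247.0] 7037 [[ 0.51140478 -0.06152563  0.135     ]]
socket_1 0.87 [323.4, 243.7] 6955 [[ 0.50897558 -0.06134865  0.135     ]]
```

View pics/w1.png

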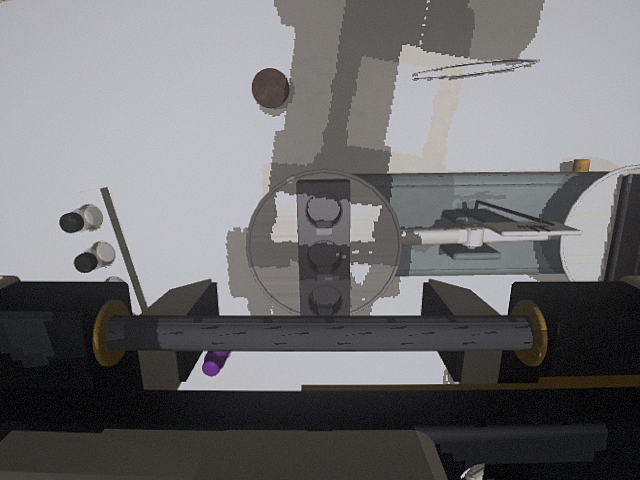

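The wrist picture shows the carrier square to the image. Bore 1 is at about (324,210), bore 2 at (324,256), and bore 3 at (324,298) is half hidden by the gripper bar. Next I'll fit the bores more exactly.

Run:
```python
from h import *
C=cam('wrist'); im=cv2.imread('pics/w1.png'); x0,y0,k=285,170,6
c=cv2.resize(im[y0:y0+150,x0:x0+80],None,fx=k,fy=k,interpolation=cv2.INTER_CUBIC)[:600]
g=cv2.createCLAHE(4,(4,4)).apply(cv2.cvtColor(c,cv2.COLOR_BGR2GRAY)); v=cv2.cvtColor(g,cv2.COLOR_GRAY2BGR)
# predicted bores from nominal grid, shifted to best manual centre
yaw=np.radians(-7.8); ex=np.array([np.cos(yaw),np.sin(yaw),0])
B2=ray(C,[[324,251]],.1355)[0]; print(B2)
th=np.linspace(0,2*np.pi,60)
for i in (-1,0,1):
    P=B2+i*.034*ex+.01225*np.c_[np.cos(th),np.sin(th),0*th]
    cv2.polylines(v,[np.int32((proj(C,P)-[x0,y0]+.5)*k)],True,(0,0,255),1)
R=[[-.056,-.018],[.056,-.018],[.056,.018],[-.056,.018]]; ey=np.array([-ex[1],ex[0],0])
cv2.polylines(v,[np.int32((proj(C,[B2+a*ex+b*ey for a,b in R])-[x0,y0]+.5)*k)],True,(0,255,0),1)
cv2.imwrite('pics/w1d.png',np.hstack([v]))
```

```text
[ 0.51466046 -0.06138094  0.1355    ]
```

View pics/w1d.png

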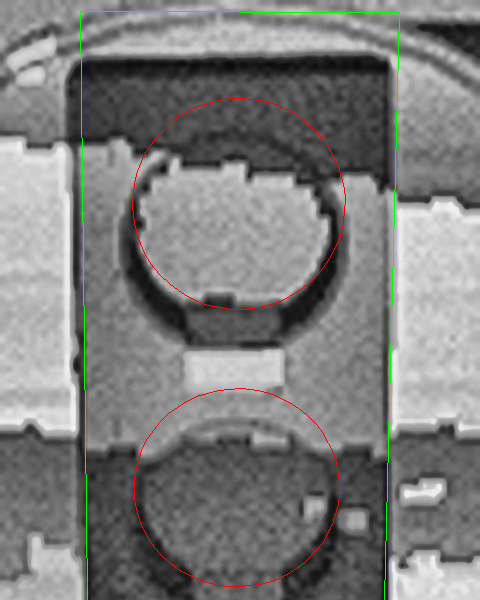

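>>> apply_moves(deltas=[{"hand":0.2,"linear":[-0.004,-0.266,0],"twist":0},{"hand":0.2,"linear":[-0.004,-0.266,0.1],"twist":0},{"hand":0.2,"linear":[-0.004,-0.266,0.1],"twist":0},{"hand":0.2,"linear":[-0.004,-0.266,0.1],"twist":0},{"hand":0.2,"linear":[-0.004,-0.266,0.1],"twist":0},{"hand":0.2,"linear":[-0.004,-0.266,0.1],"twist":0},{"hand":0.2,"linear":[0,0,0.033],"twist":0},{"hand":0.2,"linear":[0,0,0],"twist":0},{"hand":0.2,"linear":[0,0,0],"twist":0},{"hand":0.2,"linear":[0,0,0],"twist":0}])

```text
clock: 4.05
ee_pos: [0.4815, -0.3015, 0.1772]
tcp_rot: [0.211, 3.133, -0.001]
contact_force: [0.5, -0.2, -0.3]
finger_gap: 0.802
grasp_force: 0.0
```

Run:
```python
from h import *
np.set_printoptions(precision=4,suppress=True)
o=env.get_obs(); print(o['ee_pos'],o['tcp_rot'],o['clock'])
C=cam('wrist');im=snap('wrist','w2.png'); v=im[:,:,::-1].copy()
for m in env.masks_of('wrist','vial_a'):
    ys,xs=np.nonzero(m['mask']); print(m['confidence'],m['centre'],[xs.min(),xs.max(),ys.min(),ys.max()],ray(C,m['centre'],.05))
    cv2.drawContours(v,cv2.findContours(m['mask'].astype('uint8'),0,1)[0],-1,(0,0,255),1)
cv2.imwrite('pics/w2d.png',cv2.resize(v[60:320,180:480],None,fx=2.3,fy=2.3,interpolation=cv2.INTER_CUBIC))
```

```text
[ 0.4815 -0.3015  0.1772] [ 0.2109  3.1334 -0.0007] 4.05
0.85 [252.7, 362.8] [np.int64(243), np.int64(271), np.int64(351), np.int64(380)] [[ 0.5732 -0.3676  0.05  ]]
0.77 [322.0, 231.0] [np.int64(306), np.int64(335), np.int64(213), np.int64(249)] [[ 0.4735 -0.2987  0.05  ]]
0.73 [336.6, 311.8] [np.int64(326), np.int64(350), np.int64(303), np.int64(315)] [[ 0.5378 -0.2959  0.05  ]]
0.64 [331.6, 277.9] [np.int64(316), np.int64(344), np.int64(258), np.int64(300)] [[ 0.51   -0.2963  0.05  ]]
0.63 [346.4, 365.8] [np.int64(334), np.int64(361), np.int64(351), np.int64(384)] [[ 0.5856 -0.2937  0.05  ]]
```

View pics/w2d.png

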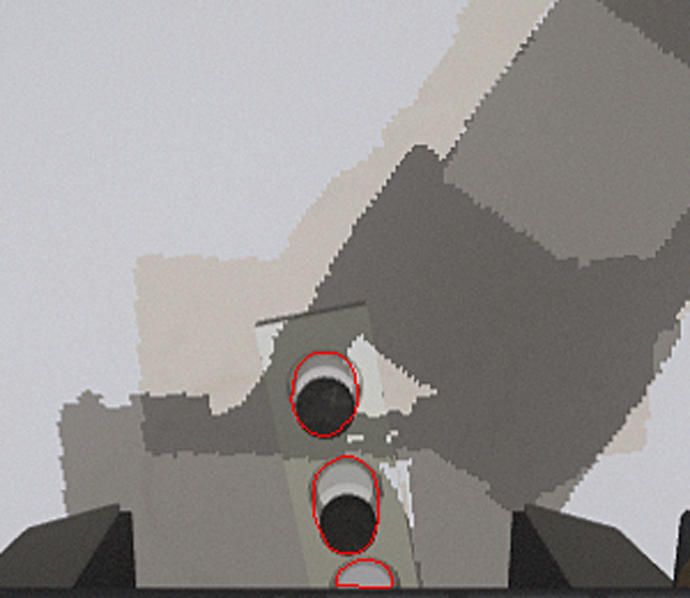

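The cap of the rack vial nearest the robot is at about (321,236) and the next at (331,288). That puts the near vial at (0.478, -0.299), in agreement with the top camera. I'll descend and grasp it.

>>> apply_moves(deltas=[{"hand":0.2,"linear":[0.025,0.012,0.222],"twist":0},{"hand":0.2,"linear":[0,0,0.222],"twist":0},{"hand":0.2,"linear":[0,0,0.222],"twist":0},{"hand":0.2,"linear":[0,0,0.222],"twist":0},{"hand":0.2,"linear":[0,0,0],"twist":0},{"hand":1,"linear":[0,0,0],"twist":0},{"hand":1,"linear":[0,0,0],"twist":0},{"hand":1,"linear":[0,0,0],"twist":0},{"hand":1,"linear":[0,0,0],"twist":0},{"hand":1,"linear":[0,0,0],"twist":0},{"hand":1,"linear":[0,0,0],"twist":0}])

```text
clock: 5.25
ee_pos: [0.4775, -0.3006, 0.0435]
tcp_rot: [0.214, 3.134, -0.0]
contact_force: [1.0, 0.1, -0.2]
finger_gap: 0.328
grasp_force: 0.0
```

>>> apply_moves(deltas=[{"hand":1,"linear":[0,0,0],"twist":0},{"hand":1,"linear":[0,0,0],"twist":0},{"hand":1,"linear":[0,0,0],"twist":0}])

```text
clock: 5.55
ee_pos: [0.4774, -0.3005, 0.0432]
tcp_rot: [0.214, 3.134, 0.0]
contact_force: [-1.1, 0.7, 1.8]
finger_gap: 0.237
grasp_force: 30.0
```

Run:
```python
from h import *
np.set_printoptions(precision=4,suppress=True)
c=env.get_calibration('wrist'); K,d,_,_=cam('wrist')
def wc(p,r):
    T=np.eye(4);T[:3,:3]=Ro.from_rotvec(r).as_matrix();T[:3,3]=p;M=np.linalg.inv(T@np.array(c['hand_eye']));return K,d,M[:3,:3],M[:3,3]
W1=wc([.50919,-.06423,.2561],[-.21317,-3.13367,-.00092]); W2=wc([.4815,-.3015,.1772],[.2109,3.1334,-.0007])
print('vials',ray(W2,[[321.3,236.5],[330.9,287.8]],.05))
for z in (.1355,.139): print('b1,b2',ray(W1,[[324.2,209.5],[323.9,257.5]],z))
# top: dark carrier blob edges
im=cv2.imread('pics/top1.png'); T=cam('top'); g=cv2.resize(im[230:305,285:350],None,fx=8,fy=8,interpolation=cv2.INTER_CUBIC); g=cv2.normalize(g,None,0,255,cv2.NORM_MINMAX)
B2=ray(W1,[[323.9,257.5]],.1355)[0]; yaw=np.radians(-7.8); ex=np.array([np.cos(yaw),np.sin(yaw),0]); th=np.linspace(0,6.283,60)
for i in (-1,0,1):
    cv2.polylines(g,[np.int32((proj(T,B2+i*.034*ex+.01325*np.c_[np.cos(th),np.sin(th),0*th])-[285,230]+.5)*8)],True,(0,0,255),1)
cv2.imwrite('pics/t2.png',g)
```

```text
vials [[ 0.4776 -0.2997  0.05  ]
 [ 0.5178 -0.2978  0.05  ]]
b1,b2 [[ 0.4846 -0.0576  0.1355]
 [ 0.519  -0.0623  0.1355]]
b1,b2 [[ 0.484  -0.0575  0.139 ]
 [ 0.518  -0.0622  0.139 ]]
```

View pics/t2.png

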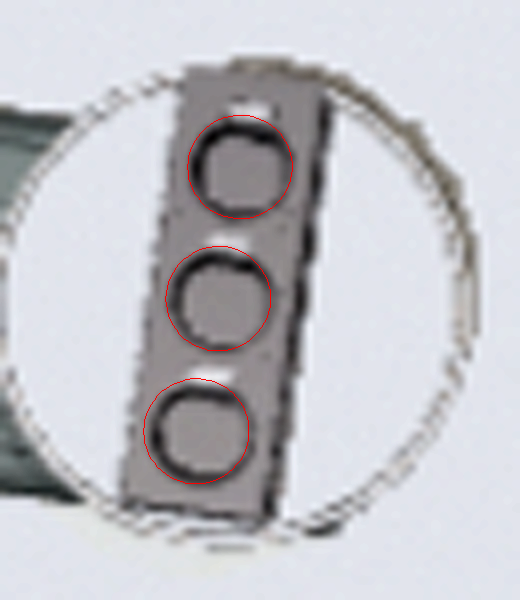

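>>> apply_moves(deltas=[{"hand":1,"linear":[0,0,-0.2],"twist":0},{"hand":1,"linear":[0,0,-0.3],"twist":0},{"hand":1,"linear":[0,0,-0.3],"twist":0},{"hand":1,"linear":[0,0,-0.3],"twist":0},{"hand":1,"linear":[0,0,-0.3],"twist":0}])

```text
clock: 6.05
ee_pos: [0.477, -0.3002, 0.2548]
tcp_rot: [-0.214, -3.134, -0.0]
contact_force: [0.2, -1.4, -0.6]
finger_gap: 0.234
grasp_force: 30.0
```

The picture shows the bore estimate overlaid on the top view, and both cameras agree within about 0.7 mm. The rims are at crop (240,168), (219,301) and (200,432). I'll carry the vial to above the middle bore.

>>> apply_moves(deltas=[{"hand":1,"linear":[-0.01,0.267,0],"twist":0},{"hand":1,"linear":[-0.01,0.267,0],"twist":0},{"hand":1,"linear":[-0.01,0.267,0],"twist":0},{"hand":1,"linear":[-0.01,0.267,0],"twist":0},{"hand":1,"linear":[-0.01,0.267,0],"twist":0},{"hand":1,"linear":[-0.01,0.267,0],"twist":0},{"hand":1,"linear":[0,0,0.24],"twist":0},{"hand":1,"linear":[0,0,0.2],"twist":0},{"hand":1,"linear":[0,0,0],"twist":0},{"hand":1,"linear":[0,0,0],"twist":0},{"hand":1,"linear":[0,0,0],"twist":0}])

```text
clock: 7.15
ee_pos: [0.5198, -0.0642, 0.1887]
tcp_rot: [0.215, 3.131, -0.001]
contact_force: [-1.3, -0.1, 0.4]
finger_gap: 0.232
grasp_force: 30.0
```

Run:
```python
from h import *
np.set_printoptions(precision=4,suppress=True)
o=env.get_obs(); print(o['ee_pos'],o['tcp_rot'],o['contact_force'],o['clock'])
im=snap('wrist','w3.png'); cv2.imwrite('pics/w3c.png',cv2.resize(im[150:330,220:420,::-1],None,fx=3.3,fy=3.3,interpolation=cv2.INTER_CUBIC))
```

```text
[ 0.5198 -0.0642  0.1887] [ 0.2147  3.1315 -0.0007] [-1.2969 -0.1472  0.3829] 7.15
```

View pics/w3c.png

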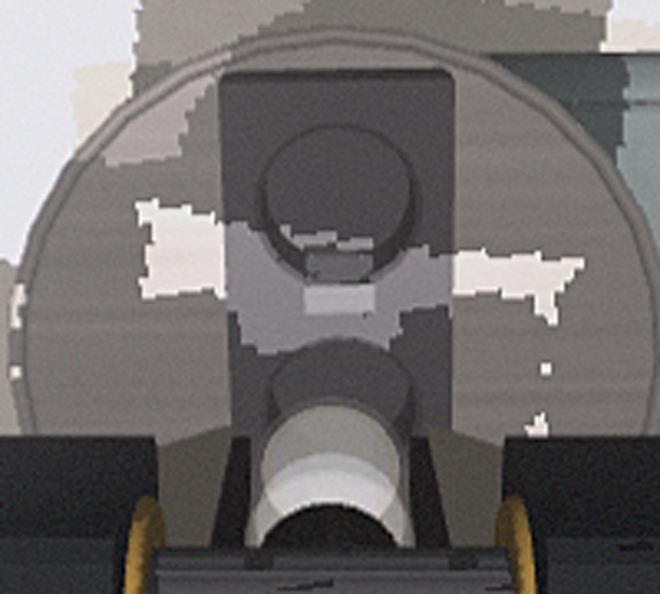

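The wrist picture shows the vial's foot at crop column 332, against about 340 for bore 2. It sits about 1.3 mm to the -y side, as the measured pose also says. I'll correct that and go down slowly.

>>> apply_moves(deltas=[{"hand":1,"linear":[0.01,0.0085,0.05],"twist":0},{"hand":1,"linear":[0,0,0.013],"twist":0},{"hand":1,"linear":[0,0,0],"twist":0},{"hand":1,"linear":[0,0,0],"twist":0}])

```text
clock: 7.6
ee_pos: [0.5176, -0.0622, 0.1777]
tcp_rot: [0.214, 3.134, 0.0]
contact_force: [0.1, -0.1, 0.5]
finger_gap: 0.234
grasp_force: 30.0
```

>>> apply_moves(deltas=[{"hand":1,"linear":[-0.004,-0.003,0.01],"twist":0},{"hand":1,"linear":[0,0,0.013],"twist":0},{"hand":1,"linear":[0,0,0.013],"twist":0},{"hand":1,"linear":[0,0,0.013],"twist":0},{"hand":1,"linear":[0,0,0.013],"twist":0},{"hand":1,"linear":[0,0,0],"twist":0},{"hand":1,"linear":[0,0,0],"twist":0}])

```text
clock: 8.3
ee_pos: [0.518, -0.0627, 0.1682]
tcp_rot: [-0.214, -3.134, -0.0]
contact_force: [-0.5, 0.4, -0.3]
finger_gap: 0.234
grasp_force: 30.0
```

>>> apply_moves(deltas=[{"hand":1,"linear":[0,0,0.02],"twist":0},{"hand":1,"linear":[0,0,0.02],"twist":0},{"hand":1,"linear":[0,0,0.02],"twist":0},{"hand":1,"linear":[0,0,0.02],"twist":0},{"hand":1,"linear":[0,0,0.02],"twist":0},{"hand":1,"linear":[0,0,0.02],"twist":0},{"hand":1,"linear":[0,0,0],"twist":0},{"hand":1,"linear":[0,0,0],"twist":0}])

```text
clock: 9.1
ee_pos: [0.5181, -0.0627, 0.1502]
tcp_rot: [-0.214, -3.134, -0.0]
contact_force: [-1.9, 0.3, 0.3]
finger_gap: 0.235
grasp_force: 30.0
```

>>> apply_moves(deltas=[{"hand":1,"linear":[0,0,0.01],"twist":0},{"hand":1,"linear":[0,0,0.01],"twist":0},{"hand":1,"linear":[0,0,0.01],"twist":0},{"hand":1,"linear":[0,0,0.01],"twist":0},{"hand":1,"linear":[0,0,0],"twist":0}])

```text
clock: 9.6
ee_pos: [0.5177, -0.0626, 0.144]
tcp_rot: [-0.214, -3.133, -0.0]
contact_force: [-4.4, -0.4, 2.8]
finger_gap: 0.233
grasp_force: 30.0
```

>>> apply_moves(deltas=[{"hand":1,"linear":[0,0,0.01],"twist":0},{"hand":1,"linear":[0,0,0.01],"twist":0},{"hand":1,"linear":[0,0,0],"twist":0}])

```text
clock: 9.9
ee_pos: [0.5176, -0.0626, 0.1412]
tcp_rot: [-0.214, -3.133, -0.0]
contact_force: [-5.8, 0.4, 4.2]
finger_gap: 0.237
grasp_force: 30.0
```

>>> apply_moves(deltas=[{"hand":1,"linear":[0,0,0.01],"twist":0},{"hand":1,"linear":[0,0,0.01],"twist":0},{"hand":1,"linear":[0,0,0],"twist":0}])

```text
clock: 10.2
ee_pos: [0.5178, -0.0625, 0.1379]
tcp_rot: [-0.214, -3.133, -0.001]
contact_force: [-4.6, 1.3, 1.8]
finger_gap: 0.238
grasp_force: 30.0
```

>>> apply_moves(deltas=[{"hand":1,"linear":[0,0,0.01],"twist":0},{"hand":1,"linear":[0,0,0.007],"twist":0},{"hand":1,"linear":[0,0,0],"twist":0}])

```text
clock: 10.5
ee_pos: [0.5177, -0.0625, 0.1359]
tcp_rot: [-0.214, -3.133, -0.0]
contact_force: [-6.4, 0.9, 6.3]
finger_gap: 0.235
grasp_force: 30.0
```

>>> apply_moves(deltas=[{"hand":1,"linear":[0,0,0.007],"twist":0},{"hand":1,"linear":[0,0,0.005],"twist":0},{"hand":1,"linear":[0,0,0],"twist":0}])

```text
clock: 10.8
ee_pos: [0.5176, -0.0625, 0.1341]
tcp_rot: [-0.214, -3.133, -0.0]
contact_force: [-6.9, 2.2, 6.6]
finger_gap: 0.233
grasp_force: 30.0
```

>>> apply_moves(deltas=[{"hand":1,"linear":[0,0,0.005],"twist":0},{"hand":1,"linear":[0,0,0],"twist":0}])

```text
clock: 11.0
ee_pos: [0.5176, -0.0625, 0.1334]
tcp_rot: [-0.214, -3.133, -0.001]
contact_force: [-6.4, 1.8, 5.7]
finger_gap: 0.235
grasp_force: 30.0
```

>>> apply_moves(deltas=[{"hand":1,"linear":[0,0,0.006],"twist":0},{"hand":1,"linear":[0,0,0],"twist":0}])

```text
clock: 11.2
ee_pos: [0.5176, -0.0625, 0.1326]
tcp_rot: [-0.214, -3.133, -0.001]
contact_force: [-7.6, 1.7, 8.6]
finger_gap: 0.236
grasp_force: 30.0
```

>>> apply_moves(deltas=[{"hand":1,"linear":[0,0,0.006],"twist":0},{"hand":1,"linear":[0,0,0],"twist":0}])

```text
clock: 11.4
ee_pos: [0.5176, -0.0625, 0.132]
tcp_rot: [-0.214, -3.133, -0.0]
contact_force: [-8.8, 1.9, 10.9]
finger_gap: 0.234
grasp_force: 30.0
```

>>> apply_moves(deltas=[{"hand":1,"linear":[0,0,0.006],"twist":0},{"hand":1,"linear":[0,0,0],"twist":0}])

```text
clock: 11.6
ee_pos: [0.5176, -0.0625, 0.1314]
tcp_rot: [-0.214, -3.134, -0.0]
contact_force: [-9.4, 2.1, 13.9]
finger_gap: 0.233
grasp_force: 30.0
```

>>> apply_moves(deltas=[{"hand":1,"linear":[0,0,0.006],"twist":0},{"hand":1,"linear":[0,0,0],"twist":0}])

```text
clock: 11.8
ee_pos: [0.5177, -0.0625, 0.1309]
tcp_rot: [-0.214, -3.134, -0.0]
contact_force: [-10.2, 2.1, 16.8]
finger_gap: 0.235
grasp_force: 30.0
```

The vial took 6–8 N past the leaf, and the force then rose steeply to 17 N at the predicted home height. I'll ease up with the pan and let go.

>>> apply_moves(deltas=[{"hand":1,"linear":[0,0,-0.02],"twist":0},{"hand":1,"linear":[0,0,-0.03],"twist":0},{"hand":1,"linear":[0,0,-0.03],"twist":0},{"hand":1,"linear":[0,0,-0.03],"twist":0},{"hand":1,"linear":[0,0,-0.03],"twist":0},{"hand":1,"linear":[0,0,0],"twist":0},{"hand":1,"linear":[0,0,0],"twist":0}])

```text
clock: 12.5
ee_pos: [0.5174, -0.0624, 0.1502]
tcp_rot: [-0.214, -3.132, -0.001]
contact_force: [-5.4, 0.8, -0.0]
finger_gap: 0.233
grasp_force: 30.0
```

>>> apply_moves(deltas=[{"hand":0.35,"linear":[0,0,0],"twist":0},{"hand":0.35,"linear":[0,0,0],"twist":0},{"hand":0.35,"linear":[0,0,0],"twist":0},{"hand":0.35,"linear":[0,0,0],"twist":0},{"hand":0.35,"linear":[0,0,-0.1],"twist":0},{"hand":0.35,"linear":[0,0,-0.25],"twist":0},{"hand":0.35,"linear":[0,0,-0.3],"twist":0},{"hand":0.35,"linear":[0,-0.3,0],"twist":0},{"hand":0.35,"linear":[0,-0.3,0],"twist":0},{"hand":0.35,"linear":[0,-0.3,0],"twist":0},{"hand":0.35,"linear":[0,-0.3,0],"twist":0},{"hand":0.35,"linear":[0,-0.3,0.2],"twist":0}])

```text
clock: 13.7
ee_pos: [0.4894, -0.2857, 0.2237]
tcp_rot: [0.214, 3.127, -0.008]
contact_force: [1.6, -1.1, 0.1]
finger_gap: 0.65
grasp_force: 0.0
```

```bash
cat > beam.py <<'E'
from h import *
import sys
np.set_printoptions(precision=4,suppress=True)
o=env.get_obs(); print(o['ee_pos'],o['tcp_rot'],o['contact_force'],o['clock'])
im=snap('scene',sys.argv[1]+'.png'); a=cv2.imread('pics/scene1.png'); b=im[:,:,::-1].copy()
C=cam('scene'); B=np.array([.5186,-.0625,.1235]); 
d=proj(C,[B,B+[0,0,.001]]); print('px/mm',d[1]-d[0])
def trk(name,x0,y0,x1,y1):
    t=a[y0:y1,x0:x1]; r=cv2.matchTemplate(b[y0-14:y1+14,x0-8:x1+8],t,cv2.TM_CCOEFF_NORMED); _,v,_,p=cv2.minMaxLoc(r)
    W=np.float32([[1,0,p[0]-8],[0,1,p[1]-14]])
    g=lambda z:cv2.GaussianBlur(cv2.cvtColor(z,cv2.COLOR_BGR2GRAY),(3,3),0)
    try: c,W=cv2.findTransformECC(g(t),g(b[y0-14:y1+14,x0-8:x1+8]),np.float32([[1,0,p[0]],[0,1,p[1]]]),cv2.MOTION_TRANSLATION,(3,200,1e-5)); print(name,v,'ecc',c,W[:,2]-[8,14])
    except Exception as e: print(name,v,W[:,2])
trk('carrierface',262,238,322,254); trk('lidded',228,138,282,172)
z=cv2.resize(np.hstack([a[125:280,215:335],b[125:280,215:335]]),None,fx=3.3,fy=3.3,interpolation=cv2.INTER_CUBIC); cv2.imwrite('pics/'+sys.argv[1]+'c.png',z)
E
python3 beam.py s2
```

```text
[ 0.4894 -0.2857  0.2237] [ 0.214   3.1267 -0.0079] [ 1.5536 -1.1087  0.1372] 13.7
px/mm [-0.0152 -0.3285]
carrierface 0.25561386346817017 [0. 0.]
lidded 0.3229897916316986 ecc 0.3046820141473237 [-1.5082 -0.7162]
```

View pics/s2c.png

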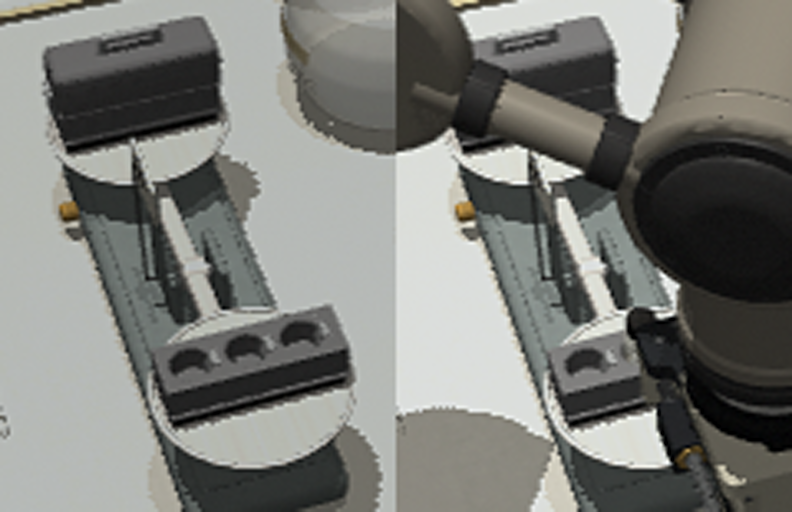

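The scene picture shows the pan and carrier at nearly the same height as at the start, partly hidden by the arm. I'll get a number from the visible left end of the carrier.

```bash
cat > tr.py <<'E'
import cv2,sys,numpy as np
g=lambda f:cv2.GaussianBlur(cv2.cvtColor(cv2.imread('pics/'+f+'.png'),cv2.COLOR_BGR2GRAY),(3,3),0)
a,b=g('scene1'),g(sys.argv[1])
for n,(x0,y0,x1,y1) in dict(carrier=(258,226,282,256),bore1wide=(258,226,312,256),panrim=(262,252,285,268),lidded=(227,145,240,180),lidpan=(232,160,282,184),base=(236,184,256,215)).items():
    t=a[y0:y1,x0:x1]; s=b[y0-10:y1+10,x0-5:x1+5]; best=(-1,)
    for dy in range(-8,9,2):
        try: c,W=cv2.findTransformECC(t,s,np.float32([[1,0,5],[0,1,10+dy]]),cv2.MOTION_TRANSLATION,(3,100,1e-5))
        except cv2.error: continue
        if c>best[0]: best=(round(c,3),(W[:,2]-[5,10]).round(2))
    print(n,best)
E
python3 tr.py s2
```

```text
carrier (0.994, array([ 0.02, -0.04]))
bore1wide (0.428, array([-0.47,  1.93]))
panrim (0.993, array([0.2 , 0.18]))
lidded (0.808, array([1.07, 0.85]))
lidpan (0.561, array([-0.84,  0.25]))
base (0.999, array([0.09, 0.05]))
```

The carrier hasn't moved (0.04 px, where one vial would give 2.2 px), so the beam is still on its stop. On to the second vial.

>>> apply_moves(deltas=[{"hand":0.35,"linear":[-0.2,-0.061,0],"twist":0},{"hand":0.35,"linear":[0,0,0.3],"twist":0},{"hand":0.35,"linear":[0,0,0.3],"twist":0},{"hand":0.35,"linear":[0,0,0],"twist":0},{"hand":0.35,"linear":[0,0,0],"twist":0},{"hand":0.35,"linear":[0,0,0],"twist":0}])

```text
clock: 14.35
ee_pos: [0.5178, -0.2963, 0.133]
tcp_rot: [0.214, 3.131, -0.004]
contact_force: [0.8, -0.6, 0.6]
finger_gap: 0.651
grasp_force: 0.0
```

>>> apply_moves(deltas=[{"hand":0.35,"linear":[-0.001,-0.0165,0.2],"twist":0},{"hand":0.35,"linear":[0,0,0.2],"twist":0},{"hand":0.35,"linear":[0,0,0.195],"twist":0},{"hand":0.35,"linear":[0,0,0],"twist":0},{"hand":0.35,"linear":[0,0,0],"twist":0},{"hand":1,"linear":[0,0,0],"twist":0},{"hand":1,"linear":[0,0,0],"twist":0},{"hand":1,"linear":[0,0,0],"twist":0},{"hand":1,"linear":[0,0,0],"twist":0},{"hand":1,"linear":[0,0,0],"twist":0},{"hand":1,"linear":[0,0,0],"twist":0},{"hand":1,"linear":[0,0,0],"twist":0}])

```text
clock: 15.55
ee_pos: [0.5164, -0.2979, 0.0413]
tcp_rot: [0.214, 3.134, -0.0]
contact_force: [0.3, -0.1, 3.0]
finger_gap: 0.234
grasp_force: 30.0
```

The grasp is about 2 mm too low for the carrier, so I'll regrip higher.

>>> apply_moves(deltas=[{"hand":0.55,"linear":[0,0,0],"twist":0},{"hand":0.55,"linear":[0,0,0],"twist":0},{"hand":0.55,"linear":[-0.009,0,-0.018],"twist":0},{"hand":0.55,"linear":[0,0,0],"twist":0},{"hand":0.55,"linear":[0,0,0],"twist":0},{"hand":1,"linear":[0,0,0],"twist":0},{"hand":1,"linear":[0,0,0],"twist":0},{"hand":1,"linear":[0,0,0],"twist":0},{"hand":1,"linear":[0,0,0],"twist":0},{"hand":1,"linear":[0,0,0],"twist":0},{"hand":1,"linear":[0,0,0],"twist":0}])

```text
clock: 16.65
ee_pos: [0.5176, -0.298, 0.0438]
tcp_rot: [-0.214, -3.134, -0.0]
contact_force: [0.8, -0.6, -0.6]
finger_gap: 0.236
grasp_force: 30.0
```

>>> apply_moves(deltas=[{"hand":1,"linear":[0,0,-0.2],"twist":0},{"hand":1,"linear":[0,0,-0.3],"twist":0},{"hand":1,"linear":[0,0,-0.3],"twist":0},{"hand":1,"linear":[0,0,-0.3],"twist":0},{"hand":1,"linear":[0.072,0.259,-0.1],"twist":0},{"hand":1,"linear":[0.072,0.259,0],"twist":0},{"hand":1,"linear":[0.072,0.259,0],"twist":0},{"hand":1,"linear":[0.072,0.259,0],"twist":0},{"hand":1,"linear":[0.072,0.259,0],"twist":0},{"hand":1,"linear":[0.072,0.259,0],"twist":0},{"hand":1,"linear":[0,0,0],"twist":0},{"hand":1,"linear":[0,0,0],"twist":0}])

```text
clock: 17.85
ee_pos: [0.4852, -0.0578, 0.2241]
tcp_rot: [0.211, 3.134, -0.001]
contact_force: [-0.0, 0.0, 0.1]
finger_gap: 0.233
grasp_force: 30.0
```

>>> apply_moves(deltas=[{"hand":1,"linear":[0,0,0.14],"twist":0},{"hand":1,"linear":[0,0,0.14],"twist":0},{"hand":1,"linear":[0,0,0],"twist":0},{"hand":1,"linear":[0,0,0],"twist":0},{"hand":1,"linear":[0,0,0],"twist":0}])

```text
clock: 18.35
ee_pos: [0.4858, -0.0592, 0.1828]
tcp_rot: [0.215, 3.132, -0.001]
contact_force: [0.3, -0.7, 0.3]
finger_gap: 0.238
grasp_force: 30.0
```

>>> apply_moves(deltas=[{"hand":1,"linear":[0.004,0.0035,0.013],"twist":0},{"hand":1,"linear":[0,0,0.013],"twist":0},{"hand":1,"linear":[0,0,0.007],"twist":0},{"hand":1,"linear":[0,0,0],"twist":0},{"hand":1,"linear":[0,0,0],"twist":0}])

```text
clock: 18.85
ee_pos: [0.4846, -0.0577, 0.1769]
tcp_rot: [0.214, 3.134, 0.0]
contact_force: [-0.2, -0.4, -0.5]
finger_gap: 0.233
grasp_force: 30.0
```

>>> apply_moves(deltas=[{"hand":1,"linear":[0,-0.002,0.013],"twist":0},{"hand":1,"linear":[0,0,0.018],"twist":0},{"hand":1,"linear":[0,0,0.018],"twist":0},{"hand":1,"linear":[0,0,0.018],"twist":0},{"hand":1,"linear":[0,0,0.018],"twist":0},{"hand":1,"linear":[0,0,0.02],"twist":0},{"hand":1,"linear":[0,0,0.02],"twist":0},{"hand":1,"linear":[0,0,0.02],"twist":0},{"hand":1,"linear":[0,0,0],"twist":0},{"hand":1,"linear":[0,0,0],"twist":0}])

```text
clock: 19.85
ee_pos: [0.4842, -0.0579, 0.1549]
tcp_rot: [-0.214, -3.133, -0.0]
contact_force: [-0.6, 0.1, 0.6]
finger_gap: 0.232
grasp_force: 30.0
```

>>> apply_moves(deltas=[{"hand":1,"linear":[0,0,0.01],"twist":0},{"hand":1,"linear":[0,0,0.01],"twist":0},{"hand":1,"linear":[0,0,0.01],"twist":0},{"hand":1,"linear":[0,0,0.01],"twist":0},{"hand":1,"linear":[0,0,0.01],"twist":0},{"hand":1,"linear":[0,0,0],"twist":0}])

```text
clock: 20.45
ee_pos: [0.4841, -0.0579, 0.1473]
tcp_rot: [-0.214, -3.133, -0.0]
contact_force: [-3.6, 0.1, 1.8]
finger_gap: 0.232
grasp_force: 30.0
```

Into the bore (leaf pushing to -x). Continuing by feel.

>>> apply_moves(deltas=[{"hand":1,"linear":[0,0,0.01],"twist":0},{"hand":1,"linear":[0,0,0.01],"twist":0},{"hand":1,"linear":[0,0,0.01],"twist":0},{"hand":1,"linear":[0,0,0.01],"twist":0},{"hand":1,"linear":[0,0,0],"twist":0}])

```text
clock: 20.95
ee_pos: [0.4841, -0.0579, 0.1413]
tcp_rot: [-0.214, -3.133, -0.0]
contact_force: [-3.3, 0.2, -0.0]
finger_gap: 0.238
grasp_force: 30.0
```

>>> apply_moves(deltas=[{"hand":1,"linear":[0,0,0.01],"twist":0},{"hand":1,"linear":[0,0,0.01],"twist":0},{"hand":1,"linear":[0,0,0.01],"twist":0},{"hand":1,"linear":[0,0,0.005],"twist":0},{"hand":1,"linear":[0,0,0],"twist":0}])

```text
clock: 21.45
ee_pos: [0.4841, -0.0579, 0.1365]
tcp_rot: [-0.214, -3.133, -0.0]
contact_force: [-6.4, 0.5, 6.0]
finger_gap: 0.238
grasp_force: 30.0
```

>>> apply_moves(deltas=[{"hand":1,"linear":[0,0,0.007],"twist":0},{"hand":1,"linear":[0,0,0.007],"twist":0},{"hand":1,"linear":[0,0,0],"twist":0}])

```text
clock: 21.75
ee_pos: [0.484, -0.0579, 0.1344]
tcp_rot: [-0.214, -3.133, -0.0]
contact_force: [-7.1, 1.3, 6.7]
finger_gap: 0.234
grasp_force: 30.0
```

>>> apply_moves(deltas=[{"hand":1,"linear":[0,0,0.006],"twist":0},{"hand":1,"linear":[0,0,0.005],"twist":0},{"hand":1,"linear":[0,0,0],"twist":0}])

```text
clock: 22.05
ee_pos: [0.4839, -0.0579, 0.1329]
tcp_rot: [-0.214, -3.133, -0.0]
contact_force: [-8.3, 1.5, 8.3]
finger_gap: 0.237
grasp_force: 30.0
```

>>> apply_moves(deltas=[{"hand":1,"linear":[0,0,0.006],"twist":0},{"hand":1,"linear":[0,0,0],"twist":0}])

```text
clock: 22.25
ee_pos: [0.4839, -0.0579, 0.1323]
tcp_rot: [-0.214, -3.133, -0.0]
contact_force: [-8.7, 1.2, 12.1]
finger_gap: 0.233
grasp_force: 30.0
```

>>> apply_moves(deltas=[{"hand":1,"linear":[0,0,0.006],"twist":0},{"hand":1,"linear":[0,0,0],"twist":0}])

```text
clock: 22.45
ee_pos: [0.4839, -0.0579, 0.1318]
tcp_rot: [-0.214, -3.134, 0.0]
contact_force: [-9.2, 1.7, 15.6]
finger_gap: 0.237
grasp_force: 30.0
```

>>> apply_moves(deltas=[{"hand":1,"linear":[0,0,0.005],"twist":0},{"hand":1,"linear":[0,0,0],"twist":0}])

```text
clock: 22.65
ee_pos: [0.484, -0.0579, 0.1313]
tcp_rot: [-0.214, -3.134, 0.0]
contact_force: [-10.5, 1.8, 17.1]
finger_gap: 0.234
grasp_force: 30.0
```

>>> apply_moves(deltas=[{"hand":1,"linear":[0,0,-0.02],"twist":0},{"hand":1,"linear":[0,0,-0.03],"twist":0},{"hand":1,"linear":[0,0,-0.03],"twist":0},{"hand":1,"linear":[0,0,-0.03],"twist":0},{"hand":1,"linear":[0,0,-0.015],"twist":0},{"hand":1,"linear":[0,0,0],"twist":0},{"hand":0.35,"linear":[0,0,0],"twist":0},{"hand":0.35,"linear":[0,0,0],"twist":0},{"hand":0.35,"linear":[0,0,0],"twist":0},{"hand":0.35,"linear":[0,0,0],"twist":0}])

```text
clock: 23.65
ee_pos: [0.4851, -0.0581, 0.149]
tcp_rot: [0.214, 3.133, -0.0]
contact_force: [-0.2, 0.5, 0.4]
finger_gap: 0.535
grasp_force: 0.0
```

>>> apply_moves(deltas=[{"hand":0.35,"linear":[0,0,-0.1],"twist":0},{"hand":0.35,"linear":[0,0,-0.25],"twist":0},{"hand":0.35,"linear":[0,0,-0.3],"twist":0},{"hand":0.35,"linear":[-0.08,-0.3,0],"twist":0},{"hand":0.35,"linear":[-0.08,-0.3,0],"twist":0},{"hand":0.35,"linear":[-0.08,-0.3,0],"twist":0},{"hand":0.35,"linear":[-0.08,-0.3,0],"twist":0},{"hand":0.35,"linear":[-0.08,-0.3,0],"twist":0},{"hand":0.35,"linear":[0,0,0],"twist":0},{"hand":0.35,"linear":[0,0,0],"twist":0},{"hand":0.35,"linear":[0,0,0],"twist":0}])

```text
clock: 24.75
ee_pos: [0.5134, -0.288, 0.2462]
tcp_rot: [-0.213, -3.134, -0.001]
contact_force: [-0.1, 0.6, -0.3]
finger_gap: 0.646
grasp_force: 0.0
```

```bash
sed -i 's/^for n,(x0.*/for n,(x0,y0,x1,y1) in dict(face=(262,240,284,256),face2=(262,236,300,256),panrim=(262,252,285,268),lidded=(227,145,240,180),lidpan=(232,166,250,184),base=(236,184,256,215)).items():/' tr.py; python3 beam.py s3 | head -1; python3 tr.py s3; echo; python3 tr.py s2
```

```text
[ 0.5134 -0.288   0.2462] [-0.213  -3.1341 -0.0012] [-0.128   0.5915 -0.2787] 24.75
face (0.986, array([0.32, 1.75]))
face2 (0.986, array([0.3 , 1.76]))
panrim (0.97, array([0.45, 1.97]))
lidded (0.817, array([ 0.38, -1.07]))
lidpan (0.996, array([-0.22, -1.78]))
base (0.998, array([ 0.06, -0.13]))

face (0.991, array([ 0.12, -0.07]))
face2 (0.847, array([-5.76,  1.74]))
panrim (0.993, array([0.2 , 0.18]))
lidded (0.808, array([1.07, 0.85]))
lidpan (0.998, array([0.06, 0.02]))
base (0.999, array([0.09, 0.05]))
```

The carrier sank about 5.4 mm and the lidded side rose the same, so the beam is at about -0.045 rad, still short of -0.031. I'll fetch a third vial and re-check the reading meanwhile.

>>> apply_moves(deltas=[{"hand":0.35,"linear":[-0.15,-0.007,0],"twist":0},{"hand":0.35,"linear":[-0.149,-0.007,0.1],"twist":0},{"hand":0.35,"linear":[0,0,0.3],"twist":0},{"hand":0.35,"linear":[0,0,0.3],"twist":0},{"hand":0.35,"linear":[0,0,0.07],"twist":0},{"hand":0.35,"linear":[0,0,0],"twist":0},{"hand":0.35,"linear":[0,0,0],"twist":0},{"hand":0.35,"linear":[0,0,0],"twist":0}])

```text
clock: 25.6
ee_pos: [0.5588, -0.2978, 0.1338]
tcp_rot: [0.213, 3.13, -0.004]
contact_force: [0.3, -0.2, 0.3]
finger_gap: 0.65
grasp_force: 0.0
```

```bash
python3 beam.py s4 | head -1; python3 tr.py s4
python3 - <<'E'
from h import *
C=cam('wrist');im=snap('wrist','w4.png')
for m in env.masks_of('wrist','vial_a')[:4]:
    k=m['mask']&(im.max(2)<60); ys,xs=np.nonzero(k); c=[xs.mean(),ys.mean()]; print(m['confidence'],c,k.sum(),ray(C,c,.05))
E
```

```text
[ 0.5588 -0.2978  0.1338] [ 0.2132  3.1301 -0.0039] [ 0.2826 -0.1989  0.253 ] 25.6
face (0.903, array([-0.55,  1.74]))
face2 (0.937, array([-0.44,  1.92]))
panrim (0.855, array([0.54, 2.22]))
lidded (0.762, array([ 1.76, 13.04]))
lidpan (1.0, array([-22.29, -25.59]))
base (0.905, array([2.65, 6.7 ]))
0.95 [np.float64(323.1847672778561), np.float64(257.8166431593794)] 709 [[ 0.55772743 -0.29562022  0.05      ]]
0.86 [np.float64(439.5665236051502), np.float64(268.25321888412014)] 233 [[ 0.57411315 -0.22489582  0.05      ]]
0.74 [np.float64(221.95), np.float64(279.45)] 20 [[ 0.56335637 -0.36026668  0.05      ]]
0.7 [np.float64(334.75206611570246), np.float64(308.3636363636364)] 363 [[ 0.59216479 -0.29273518  0.05      ]]
```

Unchanged (about 1.8 px, outside the window), so the third vial is needed. Grasping it.

>>> apply_moves(deltas=[{"hand":0.35,"linear":[0.005,0.006,0.2],"twist":0},{"hand":0.35,"linear":[0,0,0.2],"twist":0},{"hand":0.35,"linear":[0,0,0.18],"twist":0},{"hand":0.35,"linear":[0,0,0],"twist":0},{"hand":0.35,"linear":[0,0,0],"twist":0},{"hand":0.35,"linear":[0,0,0],"twist":0}])

```text
clock: 26.35
ee_pos: [0.558, -0.297, 0.0459]
tcp_rot: [0.214, 3.131, -0.003]
contact_force: [0.6, -0.5, 0.1]
finger_gap: 0.648
grasp_force: 0.0
```

>>> apply_moves(deltas=[{"hand":0.35,"linear":[0,0.003,0.006],"twist":0},{"hand":0.35,"linear":[0,0,0],"twist":0},{"hand":1,"linear":[0,0,0],"twist":0},{"hand":1,"linear":[0,0,0],"twist":0},{"hand":1,"linear":[0,0,0],"twist":0},{"hand":1,"linear":[0,0,0],"twist":0},{"hand":1,"linear":[0,0,0],"twist":0},{"hand":1,"linear":[0,0,0],"twist":0},{"hand":1,"linear":[0,0,0],"twist":0}])

```text
clock: 27.25
ee_pos: [0.557, -0.2958, 0.0429]
tcp_rot: [-0.214, -3.134, -0.0]
contact_force: [0.6, 0.1, 0.8]
finger_gap: 0.237
grasp_force: 30.0
```

>>> apply_moves(deltas=[{"hand":1,"linear":[0,0,-0.2],"twist":0},{"hand":1,"linear":[0,0,-0.3],"twist":0},{"hand":1,"linear":[0,0,-0.3],"twist":0},{"hand":1,"linear":[0,0,-0.3],"twist":0},{"hand":1,"linear":[0.0405,0.251,-0.1],"twist":0},{"hand":1,"linear":[0.0405,0.251,0],"twist":0},{"hand":1,"linear":[0.0405,0.251,0],"twist":0},{"hand":1,"linear":[0.0405,0.251,0],"twist":0},{"hand":1,"linear":[0.0405,0.251,0],"twist":0},{"hand":1,"linear":[0.0405,0.251,0],"twist":0},{"hand":1,"linear":[0,0,0.14],"twist":0},{"hand":1,"linear":[0,0,0.14],"twist":0}])

```text
clock: 28.45
ee_pos: [0.5519, -0.0657, 0.1812]
tcp_rot: [0.21, 3.132, -0.001]
contact_force: [0.3, -0.0, 0.0]
finger_gap: 0.231
grasp_force: 30.0
```

>>> apply_moves(deltas=[{"hand":1,"linear":[0,0,0],"twist":0},{"hand":1,"linear":[0,0,0],"twist":0},{"hand":1,"linear":[0,0,0],"twist":0},{"hand":1,"linear":[0,0,0],"twist":0}])

```text
clock: 28.85
ee_pos: [0.5521, -0.0675, 0.182]
tcp_rot: [0.215, 3.132, -0.0]
contact_force: [0.0, 0.2, -0.8]
finger_gap: 0.235
grasp_force: 30.0
```

>>> apply_moves(deltas=[{"hand":1,"linear":[0.001,0,0.025],"twist":0},{"hand":1,"linear":[0,0,0.02],"twist":0},{"hand":1,"linear":[0,0,0],"twist":0},{"hand":1,"linear":[0,0,0],"twist":0},{"hand":1,"linear":[0,0,0],"twist":0}])

```text
clock: 29.35
ee_pos: [0.5515, -0.0671, 0.1742]
tcp_rot: [0.214, 3.134, 0.0]
contact_force: [1.0, -0.6, -0.3]
finger_gap: 0.234
grasp_force: 30.0
```

Aligned. Descending to just short of the stop.

>>> apply_moves(deltas=[{"hand":1,"linear":[0,0,0.013],"twist":0},{"hand":1,"linear":[0,0,0.018],"twist":0},{"hand":1,"linear":[0,0,0.018],"twist":0},{"hand":1,"linear":[0,0,0.018],"twist":0},{"hand":1,"linear":[0,0,0.018],"twist":0},{"hand":1,"linear":[0,0,0.02],"twist":0},{"hand":1,"linear":[0,0,0.02],"twist":0},{"hand":1,"linear":[0,0,0.01],"twist":0},{"hand":1,"linear":[0,0,0],"twist":0},{"hand":1,"linear":[0,0,0],"twist":0}])

```text
clock: 30.35
ee_pos: [0.5515, -0.067, 0.154]
tcp_rot: [0.214, 3.134, 0.0]
contact_force: [-0.9, -0.1, 0.8]
finger_gap: 0.236
grasp_force: 30.0
```

>>> apply_moves(deltas=[{"hand":1,"linear":[0,0,0.01],"twist":0},{"hand":1,"linear":[0,0,0.01],"twist":0},{"hand":1,"linear":[0,0,0.01],"twist":0},{"hand":1,"linear":[0,0,0.01],"twist":0},{"hand":1,"linear":[0,0,0.01],"twist":0},{"hand":1,"linear":[0,0,0],"twist":0}])

```text
clock: 30.95
ee_pos: [0.551, -0.0669, 0.1461]
tcp_rot: [-0.214, -3.133, -0.0]
contact_force: [-2.7, -0.3, 1.1]
finger_gap: 0.233
grasp_force: 30.0
```

>>> apply_moves(deltas=[{"hand":1,"linear":[0,0,0.01],"twist":0},{"hand":1,"linear":[0,0,0.01],"twist":0},{"hand":1,"linear":[0,0,0.01],"twist":0},{"hand":1,"linear":[0,0,0.01],"twist":0},{"hand":1,"linear":[0,0,0.007],"twist":0},{"hand":1,"linear":[0,0,0],"twist":0}])

```text
clock: 31.55
ee_pos: [0.5508, -0.0668, 0.1398]
tcp_rot: [-0.214, -3.133, -0.001]
contact_force: [-6.4, 1.0, 8.3]
finger_gap: 0.239
grasp_force: 30.0
```

>>> apply_moves(deltas=[{"hand":1,"linear":[0,0,0.01],"twist":0},{"hand":1,"linear":[0,0,0.01],"twist":0},{"hand":1,"linear":[0,0,0.01],"twist":0},{"hand":1,"linear":[0,0,0],"twist":0}])

```text
clock: 31.95
ee_pos: [0.5508, -0.0666, 0.1348]
tcp_rot: [-0.214, -3.133, -0.001]
contact_force: [-6.1, 2.2, 5.7]
finger_gap: 0.236
grasp_force: 30.0
```

>>> apply_moves(deltas=[{"hand":1,"linear":[0,0,0.008],"twist":0},{"hand":1,"linear":[0,0,0.006],"twist":0},{"hand":1,"linear":[0,0,0],"twist":0}])

```text
clock: 32.25
ee_pos: [0.5508, -0.0666, 0.1328]
tcp_rot: [-0.214, -3.133, -0.001]
contact_force: [-7.1, 1.4, 6.9]
finger_gap: 0.237
grasp_force: 30.0
```

>>> apply_moves(deltas=[{"hand":1,"linear":[0,0,0.006],"twist":0},{"hand":1,"linear":[0,0,0.004],"twist":0},{"hand":1,"linear":[0,0,0],"twist":0}])

```text
clock: 32.55
ee_pos: [0.5508, -0.0667, 0.1317]
tcp_rot: [-0.214, -3.133, -0.001]
contact_force: [-7.4, 2.3, 9.2]
finger_gap: 0.238
grasp_force: 30.0
```

>>> apply_moves(deltas=[{"hand":1,"linear":[0,0,0.006],"twist":0},{"hand":1,"linear":[0,0,0],"twist":0}])

```text
clock: 32.75
ee_pos: [0.5508, -0.0666, 0.1311]
tcp_rot: [-0.214, -3.133, -0.001]
contact_force: [-8.1, 2.8, 11.4]
finger_gap: 0.233
grasp_force: 30.0
```

>>> apply_moves(deltas=[{"hand":1,"linear":[0,0,0.006],"twist":0},{"hand":1,"linear":[0,0,0],"twist":0}])

```text
clock: 32.95
ee_pos: [0.5508, -0.0666, 0.1306]
tcp_rot: [-0.214, -3.133, -0.001]
contact_force: [-9.7, 2.1, 15.0]
finger_gap: 0.231
grasp_force: 30.0
```

>>> apply_moves(deltas=[{"hand":1,"linear":[0,0,0.006],"twist":0},{"hand":1,"linear":[0,0,0],"twist":0}])

```text
clock: 33.15
ee_pos: [0.5509, -0.0667, 0.1301]
tcp_rot: [-0.214, -3.134, -0.0]
contact_force: [-10.4, 3.3, 17.9]
finger_gap: 0.234
grasp_force: 30.0
```

>>> apply_moves(deltas=[{"hand":1,"linear":[0,0,-0.02],"twist":0},{"hand":1,"linear":[0,0,-0.03],"twist":0},{"hand":1,"linear":[0,0,-0.03],"twist":0},{"hand":1,"linear":[0,0,-0.015],"twist":0},{"hand":1,"linear":[0,0,0],"twist":0},{"hand":0.35,"linear":[0,0,0],"twist":0},{"hand":0.35,"linear":[0,0,0],"twist":0},{"hand":0.35,"linear":[0,0,0],"twist":0},{"hand":0.35,"linear":[0,0,0],"twist":0}])

```text
clock: 34.05
ee_pos: [0.5519, -0.0672, 0.1429]
tcp_rot: [0.214, 3.133, -0.0]
contact_force: [0.1, -0.5, -0.1]
finger_gap: 0.534
grasp_force: 0.0
```

>>> apply_moves(deltas=[{"hand":0.35,"linear":[0,0,-0.1],"twist":0},{"hand":0.35,"linear":[0,0,-0.25],"twist":0},{"hand":0.35,"linear":[0,0,-0.3],"twist":0},{"hand":0.35,"linear":[0,0,-0.2],"twist":0},{"hand":0.35,"linear":[0,0,0],"twist":0},{"hand":0.35,"linear":[0.202,0.238,0],"twist":0},{"hand":0.35,"linear":[0.202,0.238,0],"twist":0},{"hand":0.35,"linear":[0.202,0.238,0],"twist":0},{"hand":0.35,"linear":[0.202,0.238,0],"twist":0},{"hand":0.35,"linear":[0.202,0.238,0],"twist":0},{"hand":0.35,"linear":[0.202,0.238,0],"twist":0},{"hand":0.35,"linear":[0.202,0.238,0],"twist":0}])

```text
clock: 35.25
ee_pos: [0.3739, 0.2106, 0.2697]
tcp_rot: [-0.215, -3.134, -0.0]
contact_force: [0.9, 0.5, 0.7]
finger_gap: 0.65
grasp_force: 0.0
```

>>> apply_moves(deltas=[{"hand":0.35,"linear":[0.202,0.238,0],"twist":0},{"hand":0.35,"linear":[0.202,0.238,0],"twist":0},{"hand":0.35,"linear":[0.202,0.238,0],"twist":0},{"hand":0.35,"linear":[0.202,0.238,0],"twist":0},{"hand":0.35,"linear":[0.202,0.238,0],"twist":0},{"hand":0.35,"linear":[0.202,0.238,0],"twist":0},{"hand":0.35,"linear":[0,0,0],"twist":0},{"hand":0.35,"linear":[0,0,0],"twist":0}])

```text
clock: 36.05
ee_pos: [0.2234, 0.4466, 0.2693]
tcp_rot: [-0.21, -3.134, 0.002]
contact_force: [0.5, -0.2, 0.3]
finger_gap: 0.651
grasp_force: 0.0
```

```bash
python3 beam.py s5 | head -1; python3 tr.py s5
```

```text
[0.2234 0.4466 0.2693] [-0.2098 -3.134   0.0024] [ 0.5299 -0.2416  0.3417] 36.05
face (0.988, array([0.45, 3.92]))
face2 (0.987, array([0.44, 3.88]))
panrim (0.984, array([1.13, 4.05]))
lidded (0.992, array([-0.46, -3.75]))
lidpan (0.989, array([-0.42, -3.9 ]))
base (0.997, array([ 0.09, -0.17]))
```

View pics/s5c.png

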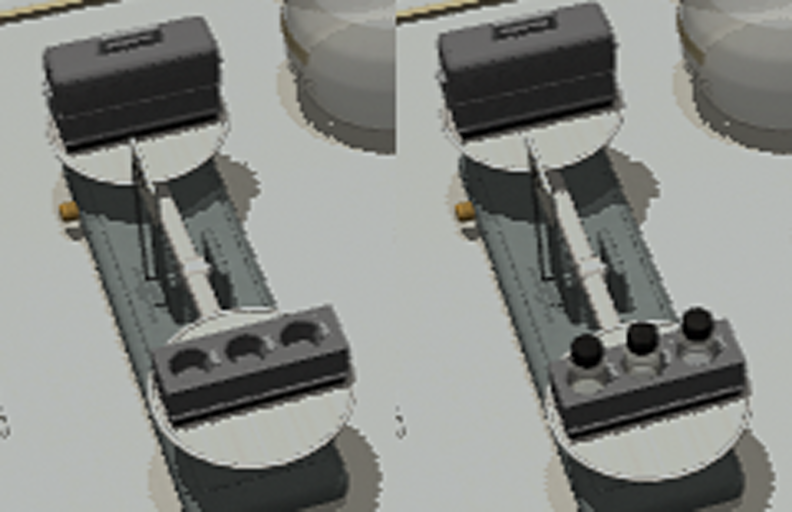

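All three vials stand upright at equal height, with the caps in line at crop (588,350), (643,338) and (697,323). The pan sank about 12 mm from the stop, so the beam is at about +0.005 rad, between the long marks. I'll wait briefly, then hand in.

>>> apply_moves(deltas=[{"hand":0.35,"linear":[0,0,0],"twist":0},{"hand":0.35,"linear":[0,0,0],"twist":0},{"hand":0.35,"linear":[0,0,0],"twist":0},{"hand":0.35,"linear":[0,0,0],"twist":0},{"hand":0.35,"linear":[0,0,0],"twist":0},{"hand":0.35,"linear":[0,0,0],"twist":0}])

```text
clock: 36.7
ee_pos: [0.2244, 0.4462, 0.2704]
tcp_rot: [0.215, 3.134, 0.0]
contact_force: [-0.1, 0.1, 0.2]
finger_gap: 0.651
grasp_force: 0.0
```

```bash
python3 beam.py s6 | head -1; python3 tr.py s6 | head -3; python3 -c "
from cell import env; print(env.sign_off())"
```

```text
[0.2244 0.4462 0.2704] [0.2145 3.1342 0.0003] [-0.0843  0.0718  0.1779] 36.7
face (0.988, array([0.45, 3.92]))
face2 (0.987, array([0.46, 3.87]))
panrim (0.984, array([1.12, 4.04]))
the job is handed in; nothing more can be done
None
```

I pressed three vials home in the open carrier and left the fourth in the rack; the beam rests at about +0.005 rad by image tracking (the dial itself was not read), pushes read at most about 21 N, and the job was handed in at 36.7 s.

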